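# Load the last tissue cassette and lift the rack by its handle

### The job

Without dropping it, stand the orange tissue cassette in the one empty slot of the steel rack, fully home, then swing the rack's folded wire handle up and lift the rack by its black grip, straight up, clear of the blue tray. Keep it steady and level about 10 cm above the tray, with every cassette still in its slot, and finish while still holding it there; never tip the rack, and leave the pot of pipettes, the dish of caps and the yellow tube rack where they are.

Things in the scene. Friction and masses are not known exactly. Their poses are not given: they have to be found in the camera images.
- cassette: the orange tissue cassette, 28 x 7 x 40 mm, standing on its short end; origin at the centre of its underside, x along its 28 mm width, y through its 7 mm thickness, z up; 12 g. Grip it by the two narrow edges, 28 mm apart, straight over the whole height. Starts standing in the middle slot of the grey holder, underside 8 mm above the bench, 30 mm of it showing
- holder: grey bench block for cassettes, 60 x 66 x 18 mm (x, y, z), fixed; origin at the centre of its underside; three slots 10 mm deep, each 31 mm along x and 9 mm along y, at y = -20, 0 and 20 mm; only the middle one is used
- rack: loose steel cassette rack in the tray, 40 mm wide (x), 114 mm long (y), about 0.3 kg loaded; origin at the centre of its underside, z up, floor 5 mm above it. Seven slots along y, 15 mm pitch; cassettes stand with their thickness along y. Side rails at x = +-18 mm reach 14 mm, hoops between slots (within x = +-11 mm) 30 mm, end plates 60 mm above the origin. Slides or tips if pushed hard
- free_slot (a point): centre of the floor of the rack's one empty slot (15 mm along +y from the rack's middle, 5 mm above its underside), axes as the rack's; the slot is 11 mm clear along y between 4 mm round wire hoops and 32 mm along x between the rails; a cassette fully home has its underside here
- bail (a joint): angle of the rack's folding wire handle: 0 = folded down, level, out to the rack's +x side (start); 1.57 = upright over the rack's middle; 3.14 = folded to the other side. Hinge line along the rack's y at x = 0, 52 mm above the rack's origin; turns almost freely, falls back if let go. Its wire arms lie at y = +-60 mm
- grip: black hand grip of the wire handle: sleeve 11 mm thick, 64 mm long along the rack's y, rolling freely on the wire, so it can be held from above while the handle swings; origin at its centre, 85 mm from the hinge line. Folded: 85 mm along the rack's +x, 52 mm above the rack's origin. Held at its middle with the handle upright, the rack hangs level
- tray: shallow blue drip tray, 140 x 200 mm, 16 mm high, floor 4 mm above the bench, fixed; origin at the centre of its underside; the rack stands at its middle
- pot: white pot 84 mm wide and 88 mm high full of transfer pipettes sticking up to about 165 mm; bystander; origin at the centre of its underside
- dish: low grey dish 92 mm wide, 28 mm high, with red caps; bystander; origin at the centre of its underside
- tubes: yellow tube rack 100 x 190 x 55 mm with a few capped tubes up to 95 mm high; bystander; origin at the centre of its underside
- loaded1: white cassette already in the rack, in the slot at y = -45 mm; same size and axes as the orange one; loose in its slot
- loaded2: green cassette already in the rack, in the slot at y = -30 mm; same size and axes as the orange one; loose in its slot
- loaded3: white cassette already in the rack, in the slot at y = -15 mm; same size and axes as the orange one; loose in its slot
- loaded4: yellow cassette already in the rack, in the slot at y = 0 mm; same size and axes as the orange one; loose in its slot
- loaded5: white cassette already in the rack, in the slot at y = 30 mm; same size and axes as the orange one; loose in its slot
- loaded6: green cassette already in the rack, in the slot at y = 45 mm; same size and axes as the orange one; loose in its slot

How it is judged:
By the outcome, as a careful person would: the job done as asked, in the order asked, and still so for the second after the job is handed in, while the arm keeps its last pose, push and grip.
It also fails if it takes over 61 s, if anything falls off the work surface, if the arm or the gripper's body presses on something with over 40 N, if the wrist force passes 120 N, or if a joint passes its speed limit or range.

### The arm

A 6-joint arm with a two-finger parallel gripper is mounted at the origin on the work surface. World frame = base frame: x ahead of the robot, y to its left, z up, the work surface at z = 0. Lengths are in m, angles in degrees, forces in N, time in s.
With the tool pointing down it reaches from about 0.4 to 0.825 m from the base axis. Payload 7 kg.
Tool frame: the origin (TCP) lies at the centre of the arm's flange, where the gripper is bolted on; the fingertips stand 178 mm ahead of it and the grasp point (between the pads) lies 159 mm ahead of it; x points along the fingers, y is the direction in which the jaws open and shut, and the axes are right-handed (so a half turn about x gives the same grasp; the last joint's range is limited). The gripper opens to 88 mm and grips with 3 to 60 N. Pads are 19 mm wide; open, the fingers measure 130 mm over their backs; the gripper's body (78 mm by 193 mm) begins 47 mm behind the grasp point.
Start: joints at [81.366, 20.546, 0.682, 0, -70.136, -16.507], TCP at [0.287, 0.611, 0.405] pointing down, gripper open.
Joint ranges: [-176.03, 176.03], [-82.01, 121.73], [-58.28, 71.71], [-173.87, 95.51], [-174.79, -0.11], [-173.66, 173.66]. Speed limits (degrees/s): [136.94, 136.94, 172.46, 180, 180, 180].

### API

Orientations are given as [roll, pitch, yaw] about the fixed x, y, z axes, in that order (R = Rz(yaw) Ry(pitch) Rx(roll)).
In Python, from plant import ctrl gives the robot as it stands. The module is installed in compiled form; this text tells all that it offers.
- The arm moves only by the shell command python3 -m inch 'ROWS'. ROWS is JSON, one flat list of numbers, 7 for each row, row after row: the shift along the tool's x, y, z in m, then the turn, a rotation vector about the tool's x, y, z in degrees, then the finger opening in m, from 0 to 0.0876. In form: [dx, dy, dz, rx, ry, rz, hand, dx, dy, dz, rx, ry, rz, hand, ...]. A call has 1 to 20 rows; each row shifts and turns the pose as measured when the row begins, along the tool's axes as they then stand; what a row does not reach is not made up. A row lasts 1/8 s, in which the tool goes at most 62.5 mm and 10.7 degrees, less where a joint would pass 70% of its speed; a pose out of reach is approached as far as the arm can. A call with a gripper value outside its range is refused whole. The fingers move at their own pace and stop on an object; the grip force is fixed at half the most. Time passes only in rows, so rows that do not move let the fingers close. It gives the time, the measured TCP pose, the force and the opening at its end, in the units of the state.
- ctrl.get_obs(): the state, without advancing time (a new reading comes with each control period).
- ctrl.snapshot(name): name is "scene" or "top" or "wrist"; returns a dict with "color" (420x560x3 uint8, red, green, blue), "depth" (420x560 float32, m along the optical axis (not along the pixel's ray), 0 where there is no reading), "K" (3x3 intrinsics, pixels), "position" and "attitude" of the camera in the world; the wrist camera has in their place "hand_eye" (4x4, takes a point from camera to tool coordinates, whose origin is the TCP and whose axes are the tool frame's). Camera axes: x right, y up, looking along -z (the intrinsics and any distortion apply to the point x, -y, -z); pixel columns grow to the right and rows downward; lengths in m; the calibration is good to about 2 mm. A picture is of the moment at which its call begins: read the wrist's pose just before it.
- ctrl.close_job(): hands the job in, once; it reports no verdict.
The state is a dict: "clock": time; "joint_pos": joint angles; "qvel": joint speeds; "tau": joint torques, N m; "tool_pos": TCP position; "orientation": TCP orientation; "force": force on the tool from outside, world axes, zero at the start; "moment": the same for the moment, N m; "opening": finger opening in m.
Only numpy, scipy, OpenCV 4.12 (cv2) and the standard library are available. Lean on these libraries where they do the work, as an engineer would, in place of code of your own. Each camera call takes 0.05 s, during which the arm holds its last target.

## Working session

There is one attempt and no reset: what is moved stays moved. The work goes in short steps, Python scripts to look and compute and a shell command to move; the robot and the scene stay as the last step left them, time stands still between calls to the robot, and variables do not carry over. Pictures are saved under pics/ and viewed, and the job is handed in when it is done.

```bash
mkdir -p pics; cat > h.py <<'E'
import numpy as np, cv2
from plant import ctrl
from scipy.spatial.transform import Rotation as R
def snap(n):
    o=ctrl.get_obs(); s=ctrl.snapshot(n)
    return o,s
def camT(o,s):
    if 'hand_eye' in s:
        T=np.eye(4);T[:3,:3]=R.from_euler('xyz',o['orientation'],degrees=True).as_matrix();T[:3,3]=o['tool_pos'];return T@np.array(s['hand_eye'])
    T=np.eye(4);a=np.array(s['attitude'])
    T[:3,:3]=a if a.shape==(3,3) else R.from_euler('xyz',a,degrees=True).as_matrix()
    T[:3,3]=s['position'];return T
def cloud(o,s):
    d=s['depth'];K=s['K'];v,u=np.mgrid[:d.shape[0],:d.shape[1]]
    P=np.stack([(u-K[0,2])/K[0,0]*d,-(v-K[1,2])/K[1,1]*d,-d],-1)
    T=camT(o,s);return P@T[:3,:3].T+T[:3,3]
def save(n,s,crop=None,f=1):
    im=s['color'][:,:,::-1]
    if crop: im=im[crop[1]:crop[3],crop[0]:crop[2]]
    cv2.imwrite('pics/'+n+'.png',cv2.resize(im,None,fx=f,fy=f,interpolation=cv2.INTER_CUBIC))
E
python3 - <<'E'
from h import *
import pickle
print(ctrl.get_obs())
for n in ['top','scene','wrist']:
    o,s=snap(n);save(n+'0',s);pickle.dump((o,s),open(n+'0.pkl','wb'))
    print(n,{k:s[k] for k in s if k not in('color','depth')})
E
```

```text
{'clock': 0.0, 'joint_pos': array([ 8.13653271e+01,  2.05937893e+01,  6.31838978e-01, -2.19913433e-02,
       -7.01359422e+01, -1.65078641e+01]), 'qvel': array([ 0.06916696, -0.05485493,  0.06738888,  0.01727052, -0.03759643,
        0.0232398 ]), 'tau': array([ 1.64664812e-03, -5.82724357e+01,  2.93044013e+01,  6.99646980e+00,
        6.95226394e-03, -1.65991491e-04]), 'tool_pos': array([0.28668922, 0.61086892, 0.40367527]), 'orientation': array([  94.58509083,   89.89994775, -110.56493628]), 'force': array([-0.55691549, -0.01814915,  0.74024898]), 'moment': array([-0.00032837, -0.00294605,  0.02976627]), 'opening': 0.08741206947704235}
top {'K': array([[465.97982016,   0.        , 277.64623131],
       [  0.        , 465.97982016, 206.37799956],
       [  0.        ,   0.        ,   1.        ]]), 'position': array([ 0.5046486 , -0.04646926,  1.33627205]), 'attitude': array([  5.89712345,   0.67064719, -88.89042801])}
scene {'K': array([[518.85149721,   0.        , 277.69863513],
       [  0.        , 518.85149721, 209.70740793],
       [  0.        ,   0.        ,   1.        ]]), 'position': array([ 1.03310878, -0.65124094,  0.92815045]), 'attitude': array([40.43457687, -0.44497453, 34.83317329])}
wrist {'K': array([[305.39603774,   0.        , 284.77257557],
       [  0.        , 305.39603774, 210.25898803],
       [  0.        ,   0.        ,   1.        ]]), 'hand_eye': array([[-3.89714483e-04,  3.03225682e-01, -9.52918692e-01,
         1.91546082e-02],
       [ 9.99999849e-01,  4.87160670e-04, -2.53951150e-04,
         9.70991381e-05],
       [ 3.87219998e-04, -9.52918647e-01, -3.03225826e-01,
        -8.34741853e-02],
       [ 0.00000000e+00,  0.00000000e+00,  0.00000000e+00,
         1.00000000e+00]])}
```

View pics/top0.png

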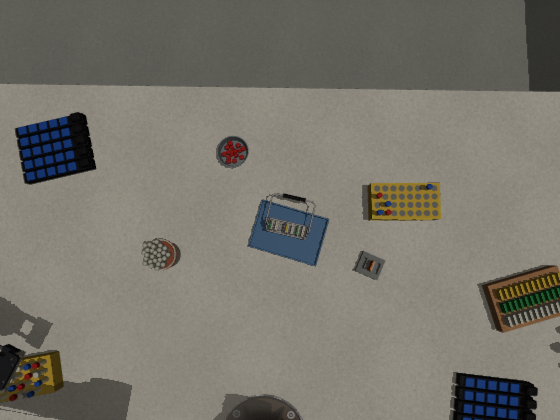

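View pics/scene0.png

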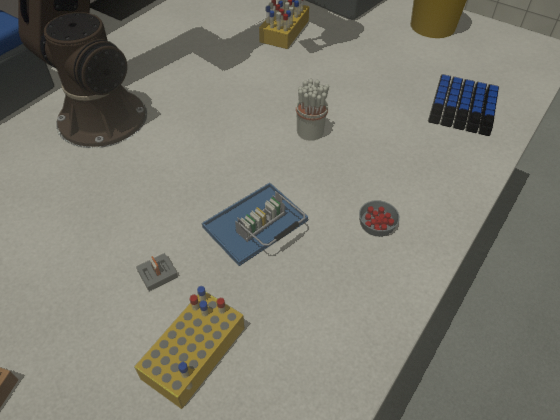

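View pics/wrist0.png

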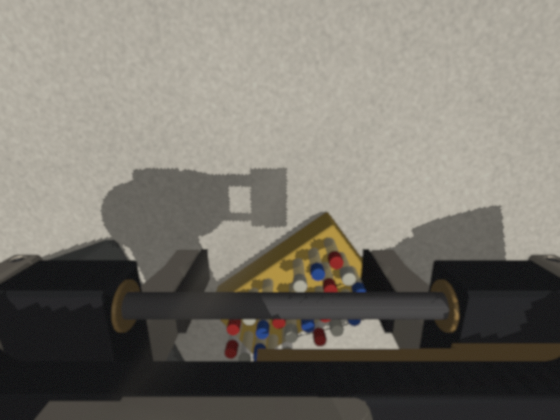

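Top view: the tray and rack are at about (290,230), the grip at (293,197), the holder with the orange cassette at (370,265). The arm is lower left, over a different tube rack. Next I measure these.

```bash
python3 - <<'E'
from h import *
import pickle
o,s=pickle.load(open('top0.pkl','rb'));print(s['depth'].shape)
P=cloud(o,s)
save('topc',s,(235,180,395,290),5)
for u,v in [(297,249),(262,201),(328,219),(317,264),(248,247),(293,197),(285,196),(303,200),(370,265),(366,249),(385,258),(373,279),(354,269),(200,300)]:
    print(u,v,P[v,u].round(4))
o,s=pickle.load(open('scene0.pkl','rb'));
save('scenec',s,(195,175,315,265),6.5)
E
```

```text
(420, 560)
297 249 [ 0.5209 -0.0855  0.0089]
262 201 [0.655  0.0164 0.0188]
328 219 [ 0.6076 -0.1723  0.0118]
317 264 [ 0.4797 -0.1429  0.0043]
248 247 [0.524  0.0543 0.001 ]
293 197 [ 0.6631 -0.0708  0.0589]
285 196 [ 0.6655 -0.0487  0.0587]
303 200 [ 0.6549 -0.0984  0.0621]
370 265 [ 0.4805 -0.2867  0.0374]
366 249 [ 0.5248 -0.282   0.0016]
385 258 [ 0.5004 -0.3349  0.006 ]
373 279 [ 0.4406 -0.3023 -0.0014]
354 269 [ 0.4676 -0.2485 -0.001 ]
200 300 [0.3726 0.1855 0.005 ]
```

View pics/topc.png

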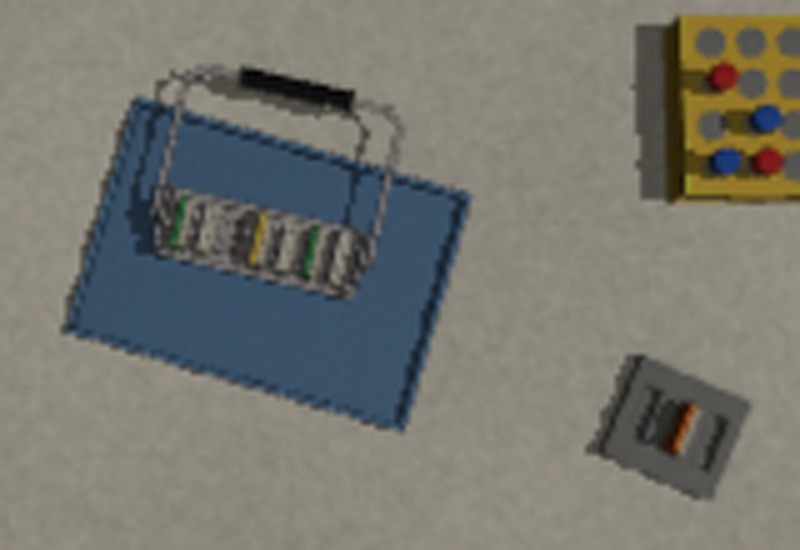

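View pics/scenec.png

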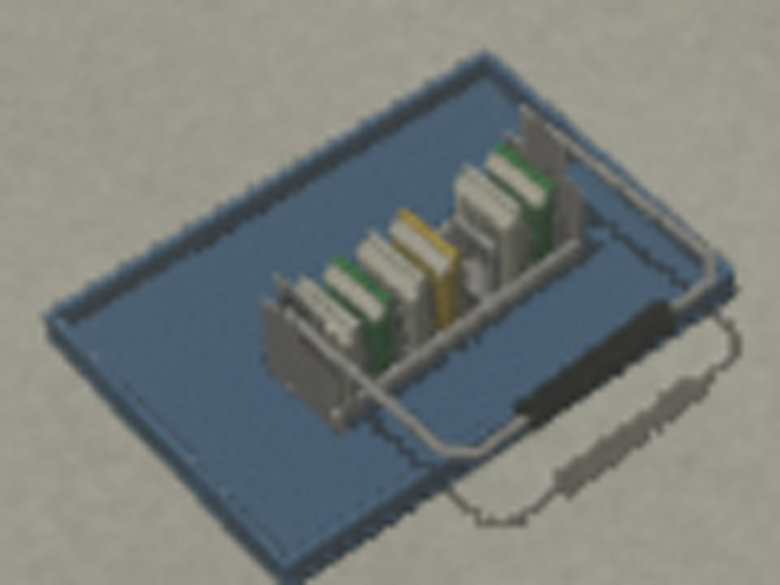

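```bash
cat >> h.py <<'E'
def rot(psi):
    c,s=np.cos(np.radians(psi)),np.sin(np.radians(psi))
    return np.array([[0,c,s],[0,s,-c],[-1,0,0]],float)
def delta(target,psi,o=None):
    """target = TCP world target, psi jaw direction"""
    o=o or ctrl.get_obs();M=R.from_euler('xyz',o['orientation'],degrees=True).as_matrix()
    d=M.T@(np.array(target)-o['tool_pos']);rv=R.from_matrix(M.T@rot(psi)).as_rotvec(degrees=True)
    return d.round(4),rv.round(2)
def jaw(o):
    M=R.from_euler('xyz',o['orientation'],degrees=True).as_matrix();return np.degrees(np.arctan2(M[1,1],M[0,1])),M
E
python3 - <<'E'
from h import *
import pickle
o=ctrl.get_obs();print(jaw(o))
oo,s=pickle.load(open('top0.pkl','rb'));P=cloud(oo,s)
im=s['color'].astype(int)
# orange
m=(im[...,0]>150)&(im[...,1]<120)&(im[...,2]<90)
m[:, :350]=0;m[:250]=0;m[280:]=0;m[:,390:]=0
print('orange',m.sum(),P[m].mean(0) if m.any() else None)
# blue tray
b=((im[...,2]-im[...,0])>30);b[:,:240]=0;b[:,335:]=0;b[:190]=0;b[275:]=0
q=P[b];q=q[q[:,2]<.03]
r=cv2.minAreaRect(q[:,:2].astype(np.float32));print('tray',r)
# tubes/pot extents
for n,(a,bb,c,d) in {'tubes':(365,178,445,225),'dish':(212,132,250,172),'pot':(138,233,182,273)}.items():
    q=P[bb:d,a:c].reshape(-1,3);q=q[q[:,2]>.03 if n!='dish' else q[:,2]>.018];print(n,q.min(0).round(3),q.max(0).round(3))
# holder
h=P[245:285,350:390].reshape(-1,3);c=im[245:285,350:390].reshape(-1,3)
k=(h[:,2]>.012)&(h[:,2]<.024);print(cv2.minAreaRect(h[k][:,:2].astype(np.float32)))
E
```

```text
(np.float64(-115.14379716195266), array([[-4.20074437e-04, -4.24891183e-01, -9.05244335e-01],
       [-1.19441022e-03, -9.05243556e-01,  4.24891371e-01],
       [-9.99999198e-01,  1.25971909e-03, -1.27224693e-04]]))
orange 0 None
tray ((0.5681293606758118, -0.05990210920572281), (0.19791749119758606, 0.13860967755317688), 74.61970520019531)
tubes [ 0.505 -0.476  0.03 ] [ 0.71  -0.046  1.336]
dish [ 0.505 -0.046  0.018] [0.841 0.149 1.336]
pot [ 0.459 -0.046  0.03 ] [0.54  0.32  1.336]
((0.4795549809932709, -0.289491206407547), (0.06691495329141617, 0.06006148084998131), 68.17491149902344)
```

```bash
python3 - <<'E'
from h import *
o=ctrl.get_obs();p=o['tool_pos'].copy();psi=-115.1
way=[np.array([.50,.25,.40]),np.array([.51,.0,.40]),np.array([.475,-.22,.40])]
out=[]
n=0
for w in way:
    while np.linalg.norm(w-p)>1e-3:
        d=w-p;L=np.linalg.norm(d);d*=min(1,.055/L)
        t=rot(psi).T@d;r=10 if n<8 else (7 if n==8 else 0)
        out.append([*t.round(3),r,0,0,.0874]);p=p+d;psi-=r;n+=1
print(n,psi);print('\n'.join(map(str,[[float(x) for x in r] for r in out])))
E
```

```text
18 -202.1
[0.001, 0.031, -0.045, 10.0, 0.0, 0.0, 0.0874]
[0.001, 0.023, -0.05, 10.0, 0.0, 0.0, 0.0874]
[0.001, 0.014, -0.053, 10.0, 0.0, 0.0, 0.0874]
[0.001, 0.004, -0.055, 10.0, 0.0, 0.0, 0.0874]
[0.001, -0.005, -0.055, 10.0, 0.0, 0.0, 0.0874]
[0.001, -0.015, -0.053, 10.0, 0.0, 0.0, 0.0874]
[0.001, -0.024, -0.05, 10.0, 0.0, 0.0, 0.0874]
[0.0, -0.02, -0.028, 10.0, 0.0, 0.0, 0.0874]
[0.0, -0.016, -0.052, 7.0, 0.0, 0.0, 0.0874]
[0.0, -0.023, -0.05, 0.0, 0.0, 0.0, 0.0874]
[0.0, -0.023, -0.05, 0.0, 0.0, 0.0, 0.0874]
[0.0, -0.023, -0.05, 0.0, 0.0, 0.0, 0.0874]
[0.0, -0.012, -0.028, 0.0, 0.0, 0.0, 0.0874]
[0.0, -0.012, -0.054, 0.0, 0.0, 0.0, 0.0874]
[0.0, -0.012, -0.054, 0.0, 0.0, 0.0, 0.0874]
[0.0, -0.012, -0.054, 0.0, 0.0, 0.0, 0.0874]
[0.0, -0.012, -0.054, 0.0, 0.0, 0.0, 0.0874]
[0.0, -0.001, -0.003, 0.0, 0.0, 0.0, 0.0874]
```

```bash
python3 -m inch '[0,0.031,-0.045,10,0,0,0.0874, 0,0.023,-0.05,10,0,0,0.0874, 0,0.014,-0.053,10,0,0,0.0874, 0,0.004,-0.055,10,0,0,0.0874, 0,-0.005,-0.055,10,0,0,0.0874, 0,-0.015,-0.053,10,0,0,0.0874, 0,-0.024,-0.05,10,0,0,0.0874, 0,-0.02,-0.028,10,0,0,0.0874]'; python3 -c "
from h import *
o=ctrl.get_obs();print(jaw(o)[0],o['joint_pos'].round(1),delta([.475,-.22,.40],158.2,o),delta([.51,0,.40],158.2,o))"
```

```text
clock: 1.15
tool_pos: [0.4965, 0.2361, 0.4021]
orientation: [176.5, 89.7, -110.9]
force: [-0.0, -0.1, 0.7]
opening: 0.0872
162.57994151628563 [ 45.9   8.9 -15.4   0.1 -65.9 -63.4] (array([ 0.0042, -0.116 , -0.4416]), array([ 4.38, -0.28, -0.01])) (array([ 0.0031, -0.0836, -0.2212]), array([ 4.38, -0.28, -0.01]))
```

```bash
python3 -m inch '[0,-0.019,-0.053,4.4,-0.3,0,0.0874, 0,-0.021,-0.055,0,0,0,0.0874, 0,-0.021,-0.055,0,0,0,0.0874, 0,-0.016,-0.055,0,0,0,0.0874, 0.01,-0.013,-0.055,0,0,0,0.0874, 0.02,-0.01,-0.055,0,0,0,0.0874, 0.03,-0.008,-0.055,0,0,0,0.0874, 0.02,-0.005,-0.05,0,0,0,0.0874,0,0,0,0,0,0,0.0874]'; python3 -c "
from h import *
import pickle
o,s=snap('wrist');pickle.dump((o,s),open('w1.pkl','wb'));save('w1',s,None,1.4)
print(jaw(o)[0],o['joint_pos'].round(1),o['tool_pos'])"
```

```text
clock: 2.28
tool_pos: [0.4399, -0.2214, 0.3205]
orientation: [-45.3, 89.9, 22.4]
force: [0.5, -0.3, -0.6]
opening: 0.0875
157.69932859609625 [ -3.8   7.6 -28.7  -0.  -53.6 -18.5] [ 0.43991663 -0.22139216  0.32045847]
```

View pics/w1.png

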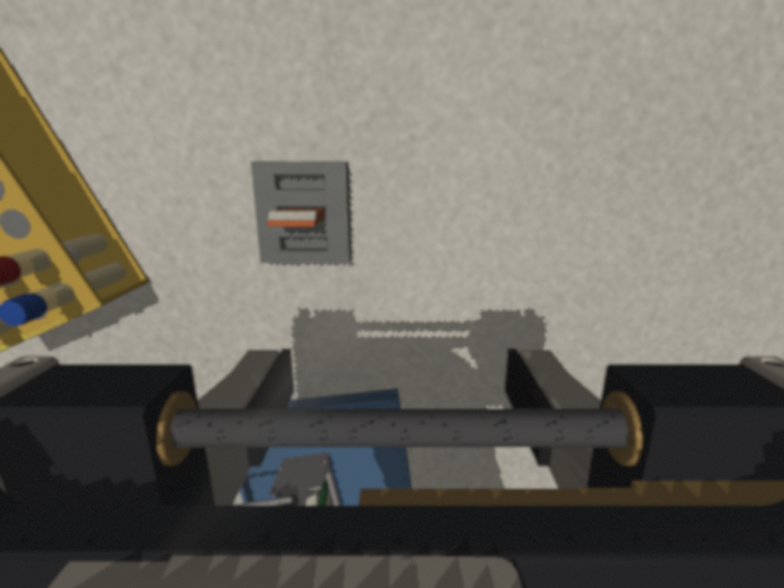

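```bash
cat > m.py <<'E'
from h import *
import pickle,sys
o,s=pickle.load(open(sys.argv[1],'rb'));P=cloud(o,s)
c0=np.array([.4796,-.2895])
near=np.linalg.norm(P[...,:2]-c0,axis=-1)<.055
a=near&(P[...,2]>.042)&(P[...,2]<.056);q=P[a];print('cass top',a.sum(),q.mean(0).round(4),np.median(q[:,2]),cv2.minAreaRect(q[:,:2].astype(np.float32)))
b=near&(P[...,2]>.013)&(P[...,2]<.023);q=P[b];print('holder',b.sum(),np.median(q[:,2]),cv2.minAreaRect(q[:,:2].astype(np.float32)))
t=near&(P[...,2]<.006);print('bench',np.median(P[t][:,2]))
E
python3 m.py w1.pkl; python3 -c "
from h import *
import pickle
o,s=pickle.load(open('w1.pkl','rb'));save('w1c',s,(165,100,265,200),6)"
```

```text
cass top 364 [ 0.4816 -0.2909  0.0463] 0.046412683265895316 ((0.4819842278957367, -0.2911069393157959), (0.007704702205955982, 0.02802751399576664), 67.63446044921875)
holder 3760 0.01888044325989252 ((0.4825153052806854, -0.29035747051239014), (0.06631948053836823, 0.060506198555231094), 67.37030029296875)
bench 0.0009428226389825989
```

View pics/w1c.png

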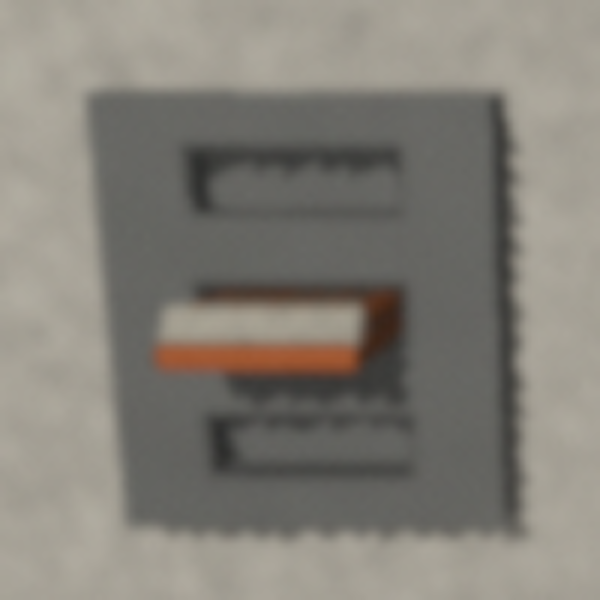

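The crop shows the cassette top as a white strip, about 28 x 7.7 mm in the cloud, in the middle slot at yaw -22.4. Its 46 mm height against a nominal 48 mm fits.

```bash
python3 -c "
from h import *
print(delta([.482,-.291,.26],157.6),delta([.482,-.291,.199],157.6))"
```

```text
(array([ 0.0614, -0.0648, -0.0498]), array([0.17, 0.08, 0.14])) (array([ 0.1224, -0.0646, -0.0499]), array([0.17, 0.08, 0.14]))
```

```bash
python3 -m inch '[0.01,-0.045,0,0.1,0,0.1,0.06, 0.01,-0.02,0,0,0,0,0.06,0,0,0,0,0,0,0.06]'; python3 -c "
from h import *
import pickle
o,s=snap('wrist');pickle.dump((o,s),open('w2.pkl','wb'));save('w2',s,None,1.4)
print(jaw(o)[0],o['tool_pos'])"; python3 m.py w2.pkl; python3 -c "
from h import *
print(delta([.482,-.291,.199],157.6))"
```

```text
clock: 2.7
tool_pos: [0.5039, -0.2435, 0.303]
orientation: [-62.1, 89.7, 5.7]
force: [-0.5, 0.3, -0.5]
opening: 0.0635
157.78897763236137 [ 0.50394359 -0.24353351  0.30304561]
cass top 397 [ 0.4821 -0.291   0.0464] 0.04633789820997025 ((0.48198258876800537, -0.2910451889038086), (0.007846669293940067, 0.02730681374669075), 66.9217300415039)
holder 4272 0.018810858646090917 ((0.4823962450027466, -0.2903161644935608), (0.06626429408788681, 0.05999965965747833), 67.10830688476562)
bench 0.0008579766220683793
(array([ 0.1044,  0.0024, -0.0525]), array([0.2 , 0.14, 0.28]))
```

View pics/w2.png

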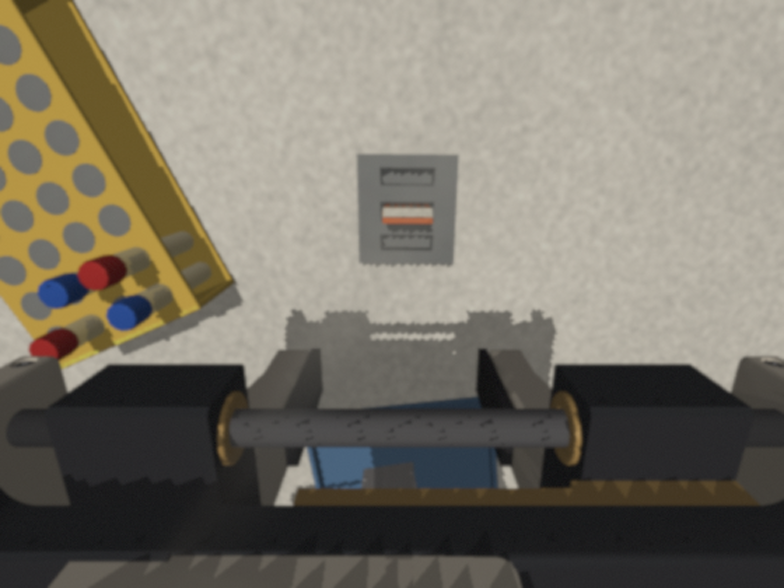

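The measurements agree at (0.482, -0.291), yaw -22.5. Going over it and down.

```bash
python3 -m inch '[0,0.002,-0.0525,0.2,0.1,0.2,0.05, 0.03,0,0,0,0,0,0.05, 0.03,0,0,0,0,0,0.05,0,0,0,0,0,0,0.05]'; python3 -c "
from h import *
print(delta([.482,-.291,.199],157.4))"
```

```text
clock: 3.25
tool_pos: [0.4814, -0.2889, 0.2466]
orientation: [-77.1, 89.6, -9.2]
force: [-0.8, -1.1, 0.5]
opening: 0.0499
(array([ 0.0476, -0.001 , -0.0018]), array([0.48, 0.1 , 0.41]))
```

```bash
python3 -m inch '[0.015,-0.001,-0.002,0.5,0.1,0.4,0.05, 0.018,0,0,0,0,0,0.05, 0.014,0,0,0,0,0,0.05,0,0,0,0,0,0,0.05]'; python3 -c "
from h import *
print(delta([.482,-.291,.199],157.4))"
```

```text
clock: 3.75
tool_pos: [0.4834, -0.2902, 0.2019]
orientation: [-85.9, 89.7, -18.4]
force: [0.1, -0.3, 1.0]
opening: 0.0498
(array([ 0.0029,  0.001 , -0.0013]), array([0.08, 0.02, 0.31]))
```

```bash
python3 -m inch '[0.003,0.001,-0.001,0,0,0.3,0.05, 0,0,0,0,0,0,0.03, 0,0,0,0,0,0,0.024, 0,0,0,0,0,0,0.02, 0,0,0,0,0,0,0.02, 0,0,0,0,0,0,0.02]'; python3 -c "
from h import *
o=ctrl.get_obs();print(delta([.482,-.291,.199],157.4),o['force'],o['moment'])"
```

```text
clock: 4.5
tool_pos: [0.4823, -0.2909, 0.2005]
orientation: [-72.1, 89.9, -4.6]
force: [0.3, -0.0, -0.7]
opening: 0.0277
(array([ 0.0015,  0.0003, -0.0003]), array([0.09, 0.03, 0.1 ])) [ 0.32876239 -0.00567169 -0.71789197] [ 0.1252925   0.0459552  -0.03201087]
```

```bash
python3 -m inch '[-0.01,0,0,0,0,0,0.02, -0.02,0,0,0,0,0,0.02, -0.04,0,0,0,0,0,0.02, -0.04,0,0,0,0,0,0.02,0,0,0,0,0,0,0.02]'; python3 -c "
from h import *
import pickle
o,s=snap('wrist');save('w3',s,None,1.4)
print(o['opening'],o['tool_pos'],delta([.587,.007,.31],164.6))"
```

```text
clock: 5.12
tool_pos: [0.4826, -0.2911, 0.3165]
orientation: [-88.9, 89.8, -21.4]
force: [0.5, 0.4, 0.1]
opening: 0.0273
0.02733377462446129 [ 0.48263657 -0.29110633  0.31652212] (array([0.0048, 0.017 , 0.3153]), array([-7.1 ,  0.01,  0.04]))
```

View pics/w3.png

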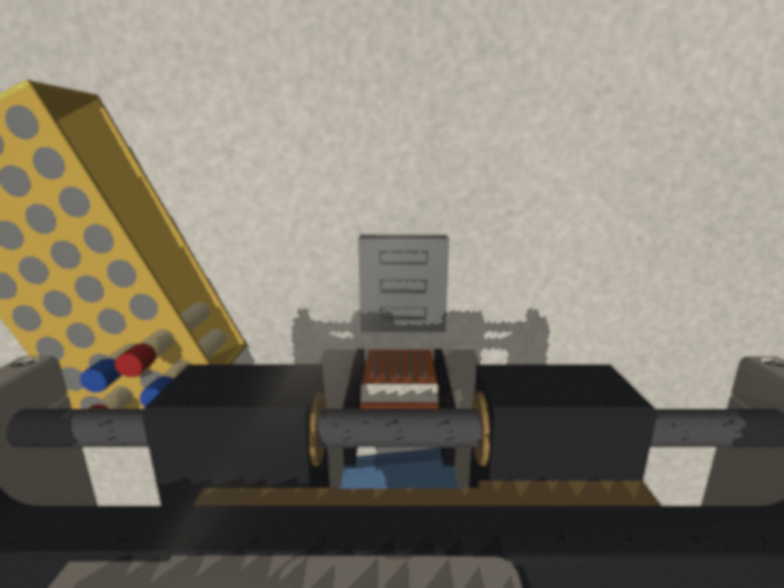

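Cassette held between the fingers (400,375), holder middle slot empty. Moving to view the rack.

```bash
python3 -m inch '[0,0.003,0.03,-2,0,0,0.02, 0,0.003,0.05,-2,0,0,0.02, 0,0.003,0.055,-2,0,0,0.02, 0,0.003,0.055,-1,0,0,0.02, 0,0.002,0.055,0,0,0,0.02, 0.005,0.003,0.05,0,0,0,0.02,0,0,0.02,0,0,0,0.02,0,0,0,0,0,0,0.02]'; python3 -c "
from h import *
import pickle
o,s=snap('wrist');save('w4',s,None,1.4);pickle.dump((o,s),open('w4.pkl','wb'));
save('w4c',s,(170,60,400,240),3.4)
print(o['opening'],jaw(o)[0],o['tool_pos'],delta([.587,.007,.31],164.6))"
```

```text
clock: 6.18
tool_pos: [0.5609, 0.0231, 0.3042]
orientation: [113.0, 89.5, -172.4]
force: [-1.0, -0.6, 0.2]
opening: 0.0278
0.027750996013491715 164.5547852443167 [0.56092262 0.02311276 0.30418352] (array([-0.0061, -0.0295, -0.0078]), array([-0.09, -0.18, -0.44]))
```

View pics/w4.png

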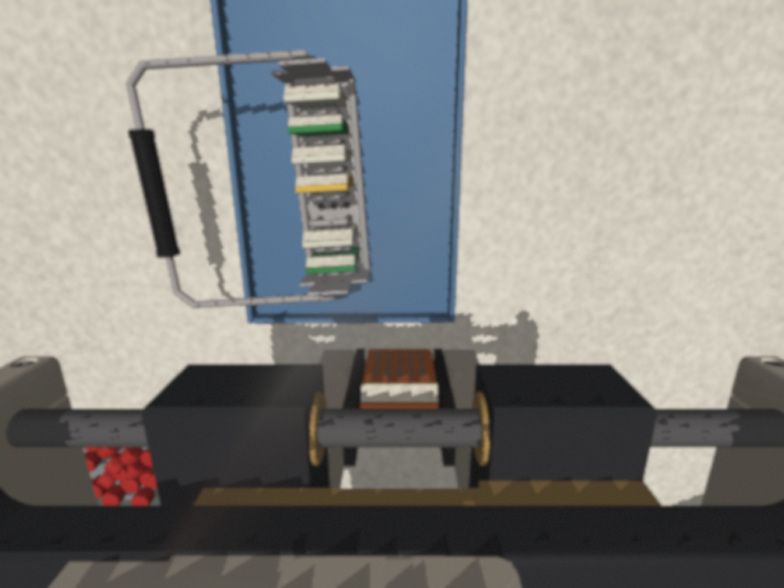

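View pics/w4c.png

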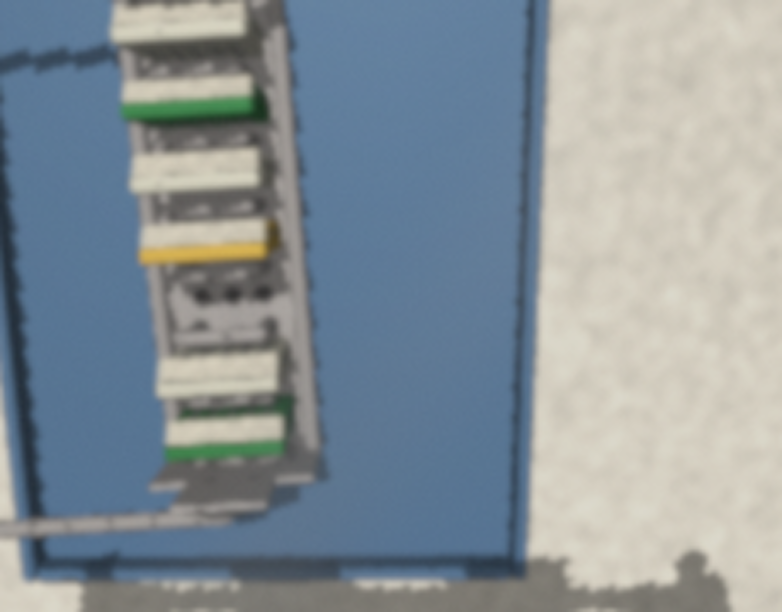

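The rack sits near the middle of the tray but turned a few degrees against it. The empty slot is at about (332,208), between yellow and white. Next I fit its pose from the depth.

```bash
cat > r.py <<'E'
from h import *
import pickle,sys
o,s=pickle.load(open(sys.argv[1],'rb'));P=cloud(o,s);im=s['color'].astype(int)
ok=(np.abs(P[...,0]-.59)<.12)&(np.abs(P[...,1]+.06)<.12)&(s['depth']>.05)
ok[250:]=0
g=ok&(P[...,2]>.045)&(P[...,2]<.075)&(im.max(-1)<60)
n,lab,st,ce=cv2.connectedComponentsWithStats(g.astype(np.uint8))
i=1+np.argmax(st[1:,4]);q=P[lab==i];print('grip',st[i],q.mean(0).round(4),cv2.minAreaRect(q[:,:2].astype(np.float32)),q[:,2].max())
t=ok&(P[...,2]>.042)&(P[...,2]<.054)
n,lab,st,ce=cv2.connectedComponentsWithStats(t.astype(np.uint8))
for i in range(1,n):
    if st[i,4]>40:
        q=P[lab==i];print('top',st[i],q.mean(0).round(4),cv2.minAreaRect(q[:,:2].astype(np.float32)),im[lab==i].mean(0).round())
e=ok&(P[...,2]>.056)&(P[...,2]<.072)&~g
n,lab,st,ce=cv2.connectedComponentsWithStats(e.astype(np.uint8))
for i in range(1,n):
    if st[i,4]>40:
        q=P[lab==i];print('plate',st[i],q.mean(0).round(4),cv2.minAreaRect(q[:,:2].astype(np.float32)))
E
python3 r.py w4.pkl
```

```text
grip [  93   93   34   90 1250] [ 0.6622 -0.0747  0.061 ] ((0.663241982460022, -0.07331819832324982), (0.06229182332754135, 0.009229768067598343), 77.94343566894531) 0.064184968388462
top [193  47  57   8 201] [ 0.5697 -0.1096  0.0465] ((0.570030152797699, -0.1101427674293518), (0.0023839690256863832, 0.03967536985874176), 77.8672866821289) [83. 82. 82.]
top [202  60  41  14 501] [ 0.572  -0.0995  0.0474] ((0.5722226500511169, -0.10010668635368347), (0.008512469939887524, 0.02814112976193428), 77.47683715820312) [178. 175. 160.]
top [205  82  40  14 467] [ 0.5752 -0.0851  0.0475] ((0.5753509998321533, -0.08543626219034195), (0.008289674296975136, 0.0279194638133049), 77.71896362304688) [129. 154. 123.]
top [208 104  39  13 435] [ 0.5782 -0.0706  0.0475] ((0.5784859657287598, -0.07078836113214493), (0.008153396658599377, 0.02771349437534809), 77.8667221069336) [193. 189. 173.]
top [211 125  38  13 425] [ 0.5815 -0.0561  0.0474] ((0.5817152261734009, -0.05615117773413658), (0.008140694350004196, 0.028218483552336693), 77.72566986083984) [195. 178. 134.]
top [216 164  36  13 409] [ 0.5878 -0.0269  0.0473] ((0.5879701972007751, -0.026856984943151474), (0.008307834155857563, 0.027934294193983078), 77.15414428710938) [192. 188. 172.]
top [218 183  36  13 406] [ 0.591  -0.0123  0.0472] ((0.5911856889724731, -0.012168314307928085), (0.008224069140851498, 0.027877354994416237), 78.04875946044922) [144. 161. 136.]
top [213 199  49   7 171] [ 0.5931 -0.0015  0.0468] ((0.5936965346336365, -0.0011340412311255932), (0.0023713470436632633, 0.039527859538793564), 77.85134887695312) [109. 108. 108.]
plate [  90   36  160  184 2446] [ 0.6249 -0.0767  0.0594] ((0.6204820871353149, -0.06393012404441833), (0.12532998621463776, 0.10098060220479965), 77.77578735351562)
```

```bash
python3 - <<'E'
from h import *
import pickle
o,s=pickle.load(open('w4.pkl','rb'));P=cloud(o,s);M=jaw(o)[1]
Q=(P-o['tool_pos'])@M
# enlarge held area
save('w4h',s,(240,240,330,300),8)
for v in (255,262,268,272,276,279,282,285,288):
    print(v,[ (Q[v,u]*1000).round(1).tolist() for u in (262,285,308)], s['color'][v,285])
E
```

```text
255 [[182.0, -14.2, -3.6], [182.5, -0.7, -3.3], [182.7, 12.9, -3.2]] [74 54 44]
262 [[173.4, -13.6, -3.5], [173.2, -0.7, -3.5], [173.9, 12.3, -3.2]] [76 54 43]
268 [[166.4, -13.1, -3.5], [166.6, -0.7, -3.3], [166.9, 11.8, -3.2]] [71 58 51]
272 [[162.4, -12.8, -3.2], [162.1, -0.7, -3.4], [162.2, 11.4, -3.4]] [119  75  53]
276 [[157.8, -12.4, -3.5], [157.2, -0.7, -3.9], [157.3, 11.1, -3.8]] [211 204 185]
279 [[155.9, -12.3, -2.9], [155.9, -0.7, -2.9], [156.1, 11.0, -2.8]] [203 197 179]
282 [[155.5, -12.3, -1.4], [155.1, -0.7, -1.7], [155.5, 11.0, -1.4]] [130 126 115]
285 [[154.6, -12.3, -0.3], [153.5, -0.7, -0.9], [154.4, 10.9, -0.4]] [123 118 107]
288 [[152.5, -12.1, 0.2], [153.0, -0.7, 0.5], [151.6, 10.7, -0.4]] [104  63  42]
```

View pics/w4h.png

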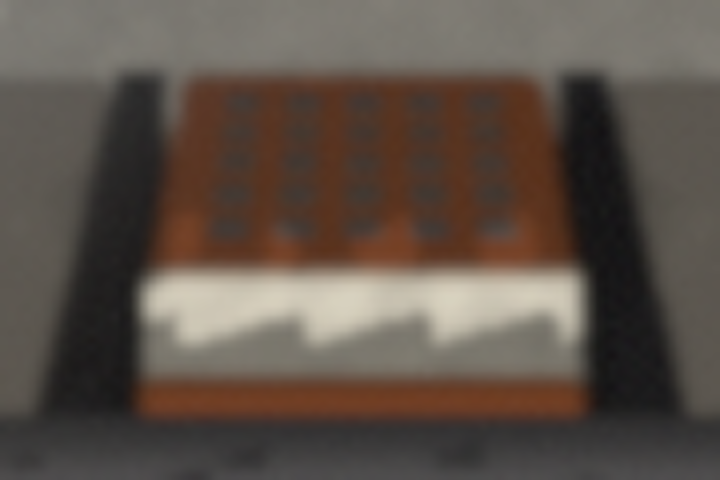

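Held cassette is upright and centred (camera: y -0.5, z +0.1 mm). The free slot is at (0.5848, -0.0415) with rack yaw -12.2; the tops of both the loaded and the orange cassettes read a consistent 1.6 mm low.

```bash
python3 -c "
from h import *
print(delta([.5843,-.0414,.29],167.8))"
```

```text
(array([ 0.0139, -0.04  , -0.0551]), array([-3.29, -0.17, -0.44]))
```

```bash
python3 -m inch '[0,-0.02,-0.0275,-3.3,-0.2,-0.4,0.02, 0,-0.018,-0.027,0,0,0,0.02,0,0,0,0,0,0,0.02]'; python3 -c "
from h import *
print(delta([.5843,-.0414,.265],167.8))"
```

```text
clock: 6.6
tool_pos: [0.5837, -0.0446, 0.3034]
orientation: [95.5, 89.9, 173.3]
force: [0.0, -0.1, 0.2]
opening: 0.0275
(array([ 0.0384, -0.    ,  0.0033]), array([-0.01, -0.01, -0.13]))
```

```bash
python3 -m inch '[0.015,0,0.003,0,0,0,0.02, 0.02,0,0,0,0,0,0.02,0.015,0,0,0,0,0,0.02,0,0,0,0,0,0,0.02]'; python3 -c "
from h import *
o=ctrl.get_obs();print(delta([.5843,-.0414,.235],167.8,o))
o,s=snap('wrist');save('w5',s,None,1.4)"
```

```text
clock: 7.1
tool_pos: [0.5822, -0.0426, 0.2495]
orientation: [96.5, 89.7, 174.1]
force: [-0.1, 0.3, 0.3]
opening: 0.0277
(array([ 0.0145, -0.0019,  0.0017]), array([-0.19, -0.03, -0.26]))
```

View pics/w5.png

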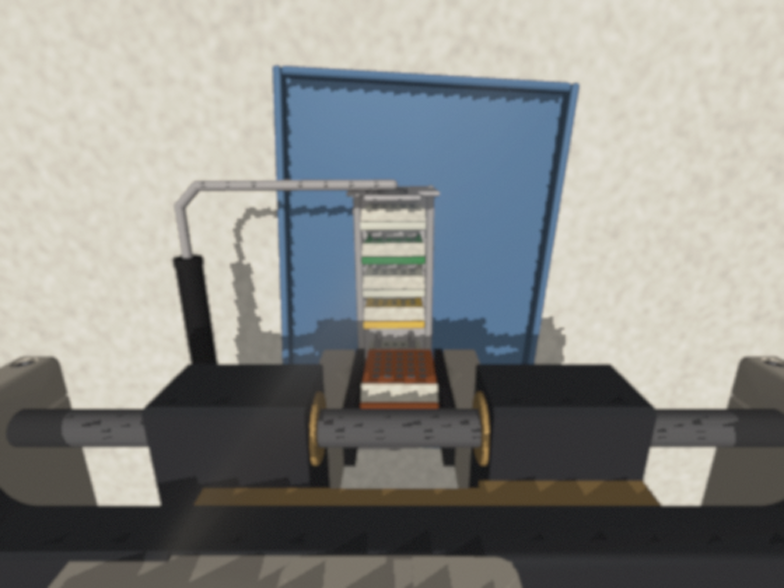

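Cassette lines up in column with the loaded ones. Correcting 2 mm, then down slowly.

```bash
python3 -m inch '[0.004,-0.002,0.0015,-0.2,0,-0.3,0.02, 0,0,0,0,0,0,0.02,0,0,0,0,0,0,0.02]'; python3 -c "
from h import *
print(delta([.5843,-.0414,.235],167.8))"
```

```text
clock: 7.52
tool_pos: [0.5855, -0.0409, 0.2474]
orientation: [-81.9, 89.7, -4.0]
force: [0.2, 0.2, 0.3]
opening: 0.0273
(array([ 0.0124,  0.0011, -0.0008]), array([0.09, 0.04, 0.25]))
```

```bash
python3 -m inch '[0.006,0.001,-0.0005,0,0,0.2,0.02, 0.006,0,0,0,0,0,0.02,0,0,0,0,0,0,0.02]'; python3 -c "
from h import *
print(delta([.5843,-.0414,.20],167.8))"
```

```text
clock: 7.9
tool_pos: [0.5844, -0.0412, 0.2349]
orientation: [-50.2, 89.9, 27.7]
force: [0.4, -0.3, 0.3]
opening: 0.0273
(array([ 0.0349,  0.0001, -0.0002]), array([0.08, 0.06, 0.07]))
```

Spot on. Down, with force checks.

```bash
python3 -m inch '[0.006,0,0,0,0,0,0.02, 0.006,0,0,0,0,0,0.02,0.005,0,0,0,0,0,0.02,0,0,0,0,0,0,0.02]'; python3 -c "
from h import *
print(delta([.5843,-.0414,.20],167.8))"
```

```text
clock: 8.4
tool_pos: [0.5843, -0.0413, 0.2163]
orientation: [-42.9, 89.9, 35.0]
force: [-0.1, -0.4, 0.1]
opening: 0.0278
(array([ 0.0163,  0.    , -0.0001]), array([0.07, 0.04, 0.04]))
```

```bash
python3 -m inch '[0.005,0,0,0,0,0,0.02, 0.004,0,0,0,0,0,0.02,0.003,0,0,0,0,0,0.02,0,0,0,0,0,0,0.02]'; python3 -c "
from h import *
print(delta([.5843,-.0414,.20],167.8))"
```

```text
clock: 8.9
tool_pos: [0.5845, -0.0412, 0.2036]
orientation: [-50.2, 89.9, 27.7]
force: [-0.8, 0.1, -0.0]
opening: 0.0279
(array([ 0.0036,  0.0002, -0.0002]), array([0.08, 0.04, 0.05]))
```

```bash
python3 -m inch '[0.0015,0,0,0,0,0,0.02,0,0,0,0,0,0,0.02]';python3 -m inch '[0.001,0,0,0,0,0,0.02,0,0,0,0,0,0,0.02]'
```

```text
clock: 9.15
tool_pos: [0.5845, -0.0412, 0.2022]
orientation: [-53.8, 89.9, 24.1]
force: [-0.1, 0.4, 0.1]
opening: 0.0275
clock: 9.4
tool_pos: [0.5847, -0.0412, 0.2013]
orientation: [-57.3, 89.9, 20.6]
force: [-1.1, 0.6, 0.3]
opening: 0.0273
```

```bash
python3 -m inch '[0.001,0,0,0,0,0,0.02,0,0,0,0,0,0,0.02]';python3 -m inch '[0.001,0,0,0,0,0,0.02,0,0,0,0,0,0,0.02]'
```

```text
clock: 9.65
tool_pos: [0.5848, -0.0412, 0.2014]
orientation: [-65.2, 89.9, 12.7]
force: [-0.6, 0.8, 0.3]
opening: 0.0275
clock: 9.9
tool_pos: [0.5849, -0.0411, 0.2013]
orientation: [-69.0, 89.8, 8.9]
force: [0.3, 0.4, -0.2]
opening: 0.0273
```

```bash
python3 -m inch '[0,0,0,0,0,0,0.032,0,0,0,0,0,0,0.036,0,0,0,0,0,0,0.04,0,0,0,0,0,0,0.04]'; python3 -m inch '[-0.015,0,0,0,0,0,0.04,-0.025,0,0,0,0,0,0.04,-0.03,0,0,0,0,0,0.04,-0.03,0,0.02,0,0,0,0.04,0,0,0.04,0,0,0,0.06,0,0,0,0,0,0,0.06]';python3 -c "
from h import *
import pickle
o,s=snap('wrist');save('w6',s,None,1.4);pickle.dump((o,s),open('w6.pkl','wb'));"; python3 r.py w6.pkl
```

```text
clock: 10.4
tool_pos: [0.5848, -0.0412, 0.2007]
orientation: [-68.0, 89.8, 9.9]
force: [-0.2, -0.3, 0.1]
opening: 0.0395
clock: 11.15
tool_pos: [0.5977, 0.0184, 0.3099]
orientation: [-66.6, 89.6, 11.3]
force: [-0.1, -0.7, -0.9]
opening: 0.0544
grip [ 161   76   23   90 1147] [ 0.6628 -0.0748  0.0613] ((0.663675844669342, -0.07346896827220917), (0.06179932504892349, 0.008998582139611244), 77.49049377441406) 0.06445213338127725
top [261  39  55   5 208] [ 0.5706 -0.1098  0.0463] ((0.5701994895935059, -0.11011241376399994), (0.0021321335807442665, 0.0388641282916069), 77.86469268798828) [78. 77. 77.]
top [269  52  39  12 460] [ 0.5724 -0.0993  0.0477] ((0.5723487138748169, -0.09982168674468994), (0.007825247012078762, 0.027509374544024467), 77.84583282470703) [173. 169. 155.]
top [269  74  39  12 446] [ 0.5755 -0.085   0.0474] ((0.5754920244216919, -0.08531724661588669), (0.008077714592218399, 0.02782122790813446), 77.89981842041016) [126. 148. 119.]
top [270  96  37  11 406] [ 0.5786 -0.0705  0.0476] ((0.5785905718803406, -0.07055140286684036), (0.007330283988267183, 0.0272955186665058
[... 396 characters left out ...]

top [271 155  35  12 413] [ 0.588  -0.027   0.0472] ((0.5878157615661621, -0.02681649476289749), (0.008188517764210701, 0.02741355635225773), 77.79053497314453) [177. 173. 160.]
top [271 174  35  11 373] [ 0.5914 -0.0124  0.0472] ((0.5910398364067078, -0.012219199910759926), (0.007540480233728886, 0.02771148458123207), 77.69575500488281) [138. 153. 131.]
top [264 190  48   5 160] [ 0.5935 -0.0015  0.0469] ((0.593708872795105, -0.0011797742918133736), (0.002262269612401724, 0.039152223616838455), 77.93017578125) [105. 105. 106.]
plate [ 159   26  146  179 2339] [ 0.6246 -0.0757  0.0593] ((0.6209415197372437, -0.06401980668306351), (0.12534716725349426, 0.10113176703453064), 77.7531967163086)
```

View pics/w6.png

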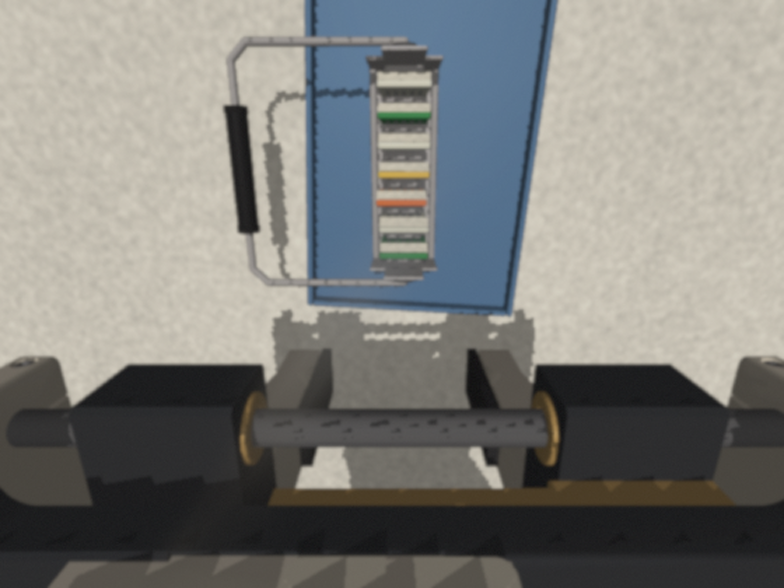

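Orange top reads 47.3 mm, the same as its neighbours (fully home), and the rack has not moved. Now the grip height.

```bash
python3 - <<'E'
from h import *
import pickle
c=np.array([.58195,-.05565]);a=np.radians(-12.2);X=np.array([np.cos(a),np.sin(a)]);Y=np.array([-X[1],X[0]])
for f in ('w4.pkl','w6.pkl','top0.pkl'):
    o,s=pickle.load(open(f,'rb'));P=cloud(o,s)
    if f!='top0.pkl': P=P.copy();P[250:]=9
    d=P[...,:2]-c;x=d@X;y=d@Y;z=P[...,2]
    print(f)
    for lo in range(0,100,6):
        m=(x>lo/1000)&(x<lo/1000+.006)&(np.abs(np.abs(y)-.060)<.006)&(z>.02)&(z<.12)
        if m.any():print('arm x',lo,m.sum(),(np.percentile(z[m],90)*1000).round(1),(y[m&(y>0)].mean()*1000).round(1),(y[m&(y<0)].mean()*1000).round(1))
    m=(np.abs(y)<.028)&(x>.07)&(x<.1)&(z>.03)&(z<.12);print('grip x',x[m].min(),x[m].max(),'z pct',np.percentile(z[m],[50,90,98]))
    g=(x>.07)&(x<.1)&(z>.03)&(z<.12)&(s['color'].max(-1)<60);print('y ext',y[g].min(),y[g].max())
E
```

```text
w4.pkl
arm x 0 312 64.6 56.1 -56.8
arm x 6 284 64.1 56.5 -57.0
arm x 12 229 59.1 57.2 -57.5
arm x 18 139 59.1 58.5 -59.0
arm x 24 102 59.3 60.3 -60.2
arm x 30 99 59.5 59.9 -60.2
arm x 36 99 59.3 60.2 -60.1
arm x 42 102 59.5 60.1 -60.2
arm x 48 102 59.3 60.1 -60.0
arm x 54 95 59.4 60.1 -60.3
arm x 60 107 59.2 59.9 -60.1
arm x 66 95 59.2 60.3 -60.2
arm x 72 120 59.5 59.7 -59.8
arm x 78 109 59.5 56.4 -56.4
arm x 84 3 58.6 54.3 -54.5
grip x 0.07856861571432779 0.08990743311879416 z pct [0.06122411 0.06267796 0.06335413]
y ext -0.031237356755470177 0.031050767873135265
w6.pkl
arm x 0 326 64.3 56.6 -56.8
arm x 6 297 64.1 56.7 -57.0
arm x 12 246 58.9 57.4 -57.5
arm x 18 141 59.3 58.8 -58.9
arm x 24 102 59.4 60.6 -60.4
arm x 30 98 59.3 59.8 -60.4
arm x 36 96 59.4 59.8 -60.1
arm x 42 92 59.5 59.8 -60.0
arm x 48 87 59.3 59.8 -60.1
arm x 54 96 59.5 59.9 -60.0
arm x 60 88 59.4 59.8 -60.0
arm x 66 93 59.5 59.9 -60.0
arm x 72 104 59.5 59.6 -59.7
arm x 78 108 59.4 56.7 -56.7
arm x 84 4 58.4 54.2 -54.8
grip x 0.07899670822526353 0.09046806105328241 z pct [0.06137542 0.06268102 0.06332459]
y ext -0.031027982491534503 0.030759490440365776
top0.pkl
arm x 0 13 61.8 57.7 -58.4
arm x 6 12 63.1 58.9 -58.5
arm x 12 10 58.5 58.8 -59.0
arm x 18 7 60.7 60.2 -60.6
arm x 24 5 61.7 60.1 -60.4
arm x 30 6 60.8 60.7 -60.7
arm x 36 7 61.5 60.9 -60.0
arm x 42 5 61.9 60.5 -60.1
arm x 48 7 62.2 60.8 -60.2
arm x 54 6 63.2 60.1 -60.3
arm x 60 8 64.0 61.0 -60.5
arm x 66 6 63.0 60.4 -59.8
arm x 72 6 62.7 58.6 -58.7
arm x 78 4 59.0 56.7 -54.9
grip x 0.07655899101461461 0.08754130204806325 z pct [0.06178926 0.06590782 0.06783871]
y ext -0.25163183633752406 0.8266865587767752
```

```bash
python3 -c "
from h import *
print(delta([.6645,-.0735,.275],167.8))"
```

```text
(array([ 0.0354, -0.0844, -0.0749]), array([0.05, 0.14, 0.36]))
```

```bash
python3 -m inch '[0,-0.04,-0.036,0,0.1,0.3,0.045, 0.01,-0.034,-0.03,0,0,0,0.045,0.015,-0.01,-0.009,0,0,0,0.045,0,0,0,0,0,0,0.045]'; python3 -c "
from h import *
print(delta([.6645,-.0735,.215],167.8))"
```

```text
clock: 11.7
tool_pos: [0.6645, -0.0771, 0.2867]
orientation: [-57.6, 89.9, 20.3]
force: [-1.3, 0.4, 0.5]
opening: 0.0449
(array([0.0717, 0.0009, 0.0034]), array([0.11, 0.07, 0.1 ]))
```

```bash
python3 -m inch '[0.02,0.001,0.003,0,0,0,0.045, 0.02,0,0,0,0,0,0.045,0,0,0,0,0,0,0.045]'; python3 -c "
from h import *
o=ctrl.get_obs();print(delta([.6645,-.0735,.215],167.8))
o,s=snap('wrist');save('w7',s,None,1.4)"
```

```text
clock: 12.08
tool_pos: [0.6627, -0.0728, 0.2477]
orientation: [-60.1, 89.9, 17.8]
force: [0.5, 0.7, -0.5]
opening: 0.0451
(array([ 0.0327, -0.0018, -0.0003]), array([0.13, 0.07, 0.13]))
```

View pics/w7.png

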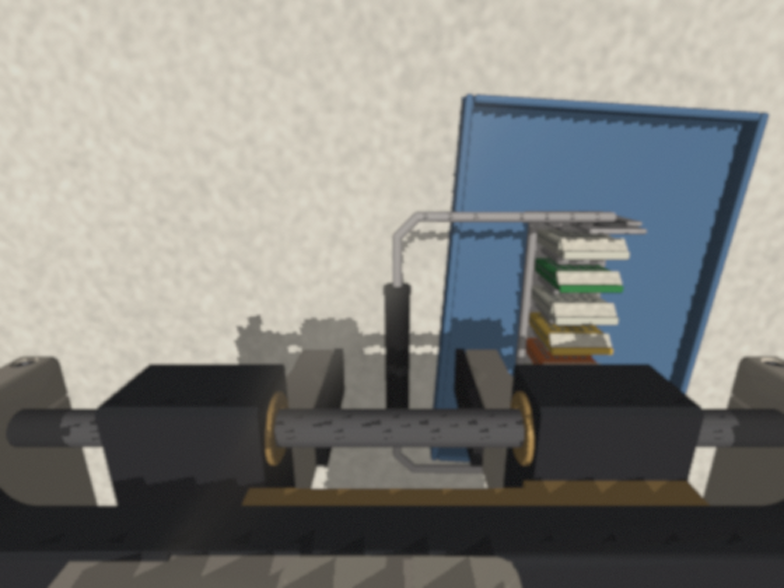

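The grip runs between the fingers at column 398, with the gap's centre at about 400. Descend.

```bash
python3 -m inch '[0.012,-0.001,0,0.1,0,0.1,0.045, 0.012,0,0,0,0,0,0.045,0.008,0,0,0,0,0,0.045,0,0,0,0,0,0,0.045]'; python3 -c "
from h import *
o=ctrl.get_obs();print(delta([.6645,-.0735,.215],167.8))"
```

```text
clock: 12.62
tool_pos: [0.6647, -0.0723, 0.2171]
orientation: [-62.6, 89.7, 15.3]
force: [0.2, 0.1, -0.4]
opening: 0.0452
(array([ 0.0021, -0.0001, -0.0013]), array([0.1 , 0.15, 0.28]))
```

```bash
python3 -m inch '[0.002,0,-0.0013,0,0.1,0.3,0.045, 0,0,0,0,0,0,0.03]'; python3 -c "
from h import *
o=ctrl.get_obs();print(delta([.6645,-.0735,.215],167.8))"
```

```text
clock: 12.88
tool_pos: [0.6646, -0.0737, 0.2152]
orientation: [41.9, 90.0, 119.8]
force: [-0.2, 0.7, 0.3]
opening: 0.0394
(array([0.0002, 0.0001, 0.0002]), array([ 0.1 ,  0.03, -0.03]))
```

```bash
python3 -m inch '[0,0,0,0,0,0,0.025,0,0,0,0,0,0,0.018,0,0,0,0,0,0,0.012,0,0,0,0,0,0,0.008,0,0,0,0,0,0,0.004,0,0,0,0,0,0,0.002]'; python3 -c "
from h import *
o=ctrl.get_obs();print(delta([.6645,-.0735,.215],167.8),o['force'],o['moment'])"
```

```text
clock: 13.62
tool_pos: [0.6644, -0.0737, 0.2156]
orientation: [35.4, 89.9, 113.2]
force: [-0.5, 0.4, -0.3]
opening: 0.0098
(array([ 0.0006, -0.0001,  0.0002]), array([ 0.09,  0.05, -0.03])) [-0.48073816  0.42763026 -0.32346472] [ 0.13960614  0.104569   -0.05287554]
```

```bash
cat > arc.py <<'E'
from h import *
import sys
a=np.radians(-12.2);X=np.array([np.cos(a),np.sin(a),0]);S=np.array([.6645,-.0737,.2153]);H=S-.085*X
o=ctrl.get_obs();v=o['tool_pos']-H;th=np.arctan2(v[2],v@X)
print('theta',np.degrees(th).round(2),'r err mm',((np.hypot(v[2],v@X)-.085)*1e3).round(2),'y mm',(v@np.array([-X[1],X[0],0])*1e3).round(2),'F rackx,z',(o['force']@X).round(1),o['force'][2].round(1),o['opening'].round(4),delta(H+[0,0,.085],167.8,o)[1])
M=jaw(o)[1];p=o['tool_pos'].copy()
for k in range(int(sys.argv[1])):
    th+=np.radians(float(sys.argv[2]));t=H+.085*(np.cos(th)*X+[0,0,np.sin(th)]);print(np.degrees(th).round(1),(M.T@(t-p)).round(4));p=t
E
python3 arc.py 4 6
```

```text
Traceback (most recent call last):
  File "arc.py", line 5, in <module>
    print('theta',np.degrees(th).round(2),'r err mm',((np.hypot(v[2],v@X)-.085)*1e3).round(2),'y mm',(v@np.array([-X[1],X[0],0])*1e3).round(2),'F rackx,z',(o['force']@X).round(1),o['force'][2].round(1),o['opening'].round(4),delta(H+[0,0,.085],167.8,o)[1])
                                                                                                                                                                                                          ^^^^^^^^^^^^^^^^^^
AttributeError: 'float' object has no attribute 'round'
```

```bash
sed -i "s/o\['opening'\].round(4)/round(float(o['opening']),4)/" arc.py; python3 arc.py 5 6
```

```text
theta 0.19 r err mm -0.14 y mm -0.01 F rackx,z -0.6 -0.3 0.0098 [ 0.09  0.05 -0.03]
6.2 [-0.0089  0.0004  0.    ]
12.2 [-0.0088  0.0014  0.    ]
18.2 [-0.0086  0.0023  0.    ]
24.2 [-0.0083  0.0032  0.    ]
30.2 [-0.0079  0.0041  0.    ]
```

```bash
python3 -m inch '[-0.0045,0.0001,0,0,0,0,0.002,-0.0045,0.0003,0,0,0,0,0.002,-0.0088,0.0014,0,0,0,0,0.002]'; python3 arc.py 5 6
```

```text
clock: 14.0
tool_pos: [0.6625, -0.0733, 0.2339]
orientation: [68.0, 89.9, 145.9]
force: [-0.3, 1.6, -1.1]
opening: 0.0099
theta 12.6 r err mm 0.02 y mm 0.01 F rackx,z -0.6 -1.1 0.0099 [ 0.09  0.03 -0.08]
18.6 [-0.0086  0.0024  0.    ]
24.6 [-0.0083  0.0033  0.    ]
30.6 [-0.0079  0.0041  0.    ]
36.6 [-0.0074  0.0049  0.    ]
42.6 [-0.0068  0.0057  0.    ]
```

Tracking is excellent.

```bash
python3 -m inch '[-0.0086,0.0024,0,0,0,0,0.002,-0.0083,0.0033,0,0,0,0,0.002,-0.0079,0.0041,0,0,0,0,0.002]'; python3 arc.py 5 6
```

```text
clock: 14.38
tool_pos: [0.6522, -0.0711, 0.261]
orientation: [51.0, 89.9, 128.9]
force: [-1.7, 0.6, -0.8]
opening: 0.0098
theta 32.24 r err mm 0.66 y mm -0.07 F rackx,z -1.8 -0.8 0.0098 [ 0.08  0.05 -0.06]
38.2 [-0.0069  0.0057  0.0001]
44.2 [-0.0067  0.0059  0.    ]
50.2 [-0.006   0.0065  0.    ]
56.2 [-0.0053  0.0071  0.    ]
62.2 [-0.0045  0.0076  0.    ]
```

```bash
python3 -m inch '[-0.0069,0.0057,0.0001,0,0,0,0.002,-0.0067,0.0059,0,0,0,0,0.002,-0.006,0.0065,0,0,0,0,0.002]'; python3 arc.py 5 6
```

```text
clock: 14.75
tool_pos: [0.6332, -0.067, 0.2823]
orientation: [30.3, 89.9, 108.1]
force: [-0.1, 0.0, -1.4]
opening: 0.0099
theta 51.66 r err mm 0.47 y mm -0.08 F rackx,z -0.1 -1.4 0.0099 [ 0.08  0.06 -0.03]
57.7 [-0.0048  0.0076  0.0001]
63.7 [-0.0044  0.0078  0.    ]
69.7 [-0.0035  0.0082  0.    ]
75.7 [-0.0026  0.0085  0.    ]
81.7 [-0.0017  0.0087  0.    ]
```

```bash
python3 -m inch '[-0.0047,0.0076,0.0001,0,0,0,0.002,-0.0043,0.0078,0,0,0,0,0.002,-0.0035,0.0082,0,0,0,0,0.002]'; python3 arc.py 4 4.5
```

```text
clock: 15.12
tool_pos: [0.6088, -0.0618, 0.2962]
orientation: [-28.8, 89.9, 49.1]
force: [-0.2, 0.8, -1.7]
opening: 0.01
theta 70.9 r err mm 0.58 y mm -0.12 F rackx,z -0.4 -1.7 0.01 [0.08 0.06 0.03]
75.4 [-0.0014  0.0066  0.0001]
79.9 [-0.0014  0.0065  0.    ]
84.4 [-0.0009  0.0066  0.    ]
88.9 [-0.0004  0.0067  0.    ]
```

```bash
python3 -m inch '[-0.0013,0.0066,0.0001,0,0,0,0.002,-0.0011,0.0065,0,0,0,0,0.002,-0.0005,0.006,0,0,0,0,0.002]'; python3 arc.py 2 2; python3 -c "
from h import *
import pickle
o,s=snap('scene');save('s2',s,(180,130,330,250),5)
o,s=snap('wrist');save('w8',s,None,1.4);pickle.dump((o,s),open('w8.pkl','wb'))"
```

```text
clock: 15.5
tool_pos: [0.5893, -0.0575, 0.3005]
orientation: [-69.5, 89.8, 8.4]
force: [0.6, -1.7, 2.8]
opening: 0.0097
theta 84.6 r err mm 0.6 y mm -0.05 F rackx,z 1.0 2.8 0.0097 [0.12 0.07 0.19]
86.6 [0.0004 0.003  0.0001]
88.6 [-0.0001  0.003   0.    ]
```

View pics/s2.png

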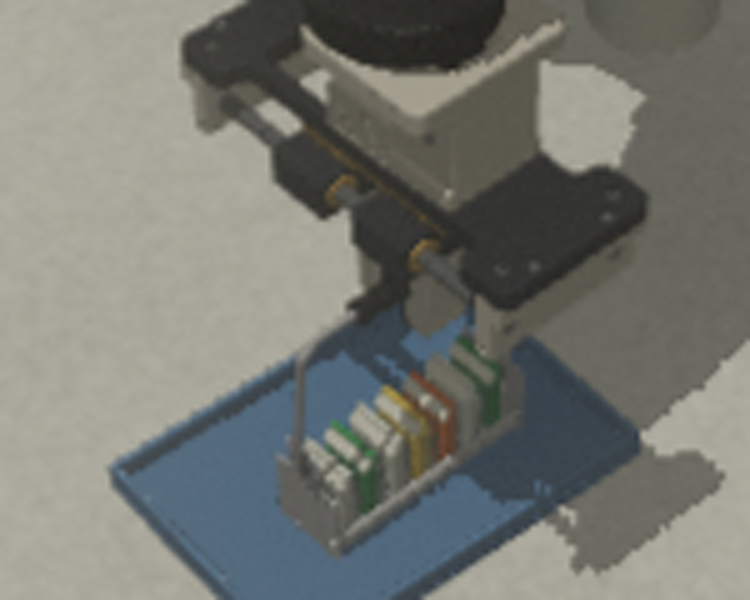

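View pics/w8.png

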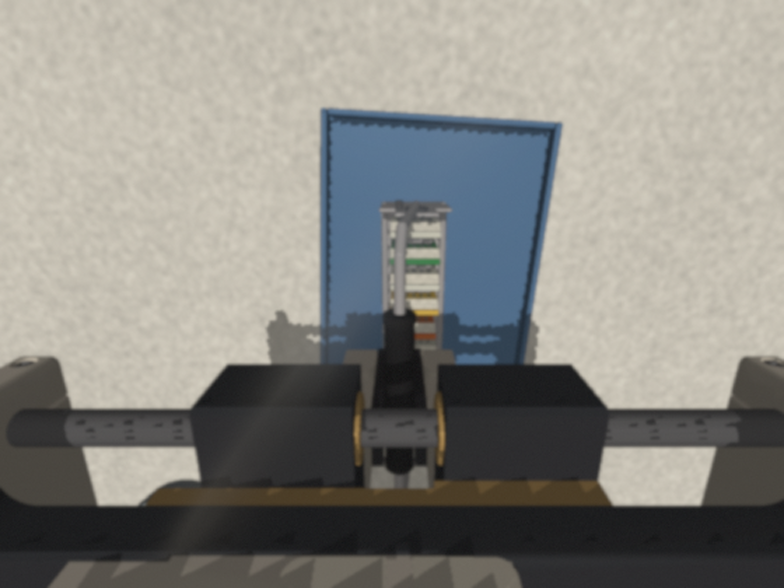

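```bash
python3 -m inch '[0,0.004,0,0,0,0.1,0.002,0,0.004,0,0,0,0,0.002,0,0,0,0,0,0,0.002]'; python3 arc.py 1 0.5
```

```text
clock: 15.98
tool_pos: [0.5812, -0.0558, 0.301]
orientation: [-59.3, 89.9, 18.6]
force: [-1.0, -1.6, 3.2]
opening: 0.0101
theta 90.12 r err mm 0.67 y mm -0.07 F rackx,z -0.7 3.2 0.0101 [0.13 0.07 0.12]
90.6 [0.0007 0.0007 0.0001]
```

```bash
python3 -c "
from h import *
import pickle
o,s=snap('wrist');save('w9',s,None,1.4);pickle.dump((o,s),open('w9.pkl','wb'))"; python3 r.py w9.pkl
```

```text
Traceback (most recent call last):
  File "r.py", line 8, in <module>
    i=1+np.argmax(st[1:,4]);q=P[lab==i];print('grip',st[i],q.mean(0).round(4),cv2.minAreaRect(q[:,:2].astype(np.float32)),q[:,2].max())
        ~~~~~~~~~^^^^^^^^^^
ValueError: attempt to get argmax of an empty sequence
```

View pics/w9.png

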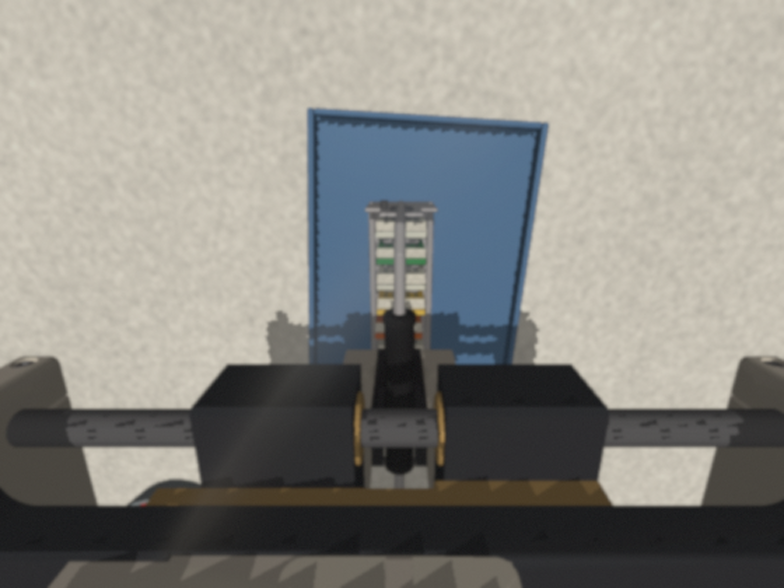

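The handle is upright, exactly over the rack's midline (column 400). Lift gently.

```bash
python3 -m inch '[-0.002,0,0,0,0,0,0.002,-0.003,0,0,0,0,0,0.002,-0.004,0,0,0,0,0,0.002,-0.003,0,0,0,0,0,0.002,0,0,0,0,0,0,0.002]'; python3 -c "
from h import *
import pickle
o=ctrl.get_obs();print(delta([.5812,-.0558,.407],167.8,o),o['moment'])
o,s=snap('wrist');save('w10',s,None,1.4);
o,s=snap('scene');save('s3',s,(180,130,330,250),5)"
```

```text
clock: 16.65
tool_pos: [0.5802, -0.0555, 0.3106]
orientation: [81.1, 89.8, 159.0]
force: [-0.5, -0.6, -3.6]
opening: 0.0101
(array([-0.0964, -0.0007,  0.    ]), array([ 0.06,  0.04, -0.23])) [ 0.09695382 -0.06924395 -0.04510936]
```

View pics/s3.png

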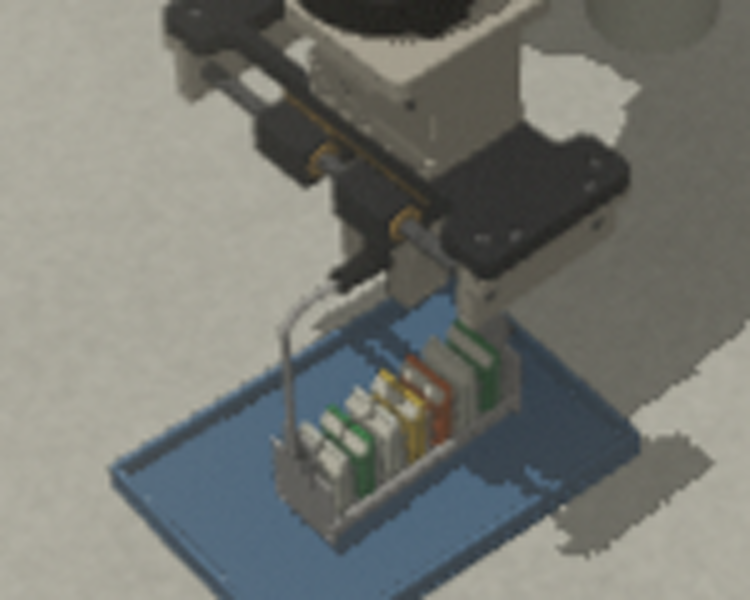

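View pics/w10.png

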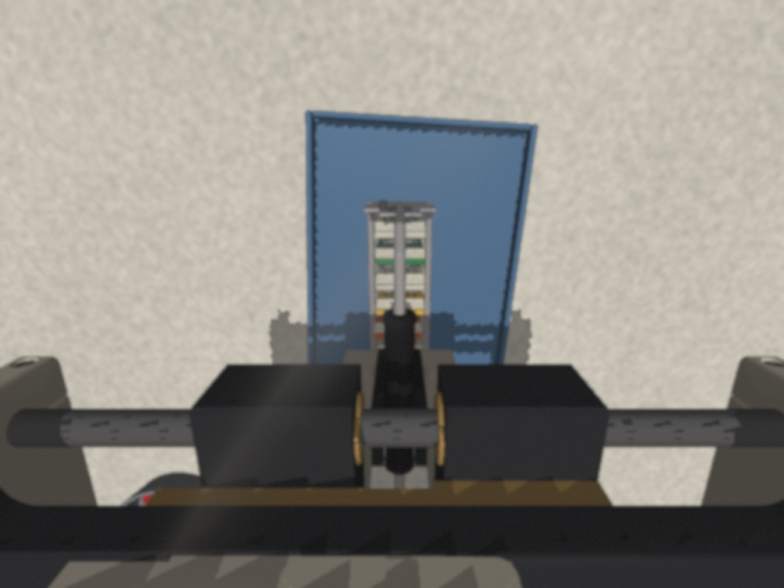

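Rack hangs level and clear (Fz about -3.6 N). Continue up.

```bash
python3 -m inch '[-0.003,0,0,0,0,-0.2,0.002,-0.006,0,0,0,0,0,0.002,-0.009,0,0,0,0,0,0.002,-0.01,0,0,0,0,0,0.002,-0.01,0,0,0,0,0,0.002,-0.01,0,0,0,0,0,0.002]'; python3 -c "
from h import *
o=ctrl.get_obs();print(delta([.5812,-.0558,.407],167.8,o),o['moment'])"
```

```text
clock: 17.5
tool_pos: [0.58, -0.0556, 0.3617]
orientation: [64.1, 90.0, 142.0]
force: [-0.4, 0.2, -3.0]
opening: 0.0102
(array([-0.0453, -0.0012,  0.0001]), array([ 0.06,  0.02, -0.04])) [ 0.07795719 -0.06824021 -0.00368611]
```

```bash
python3 -m inch '[-0.01,0,0,0,0,0,0.002,-0.01,0,0,0,0,0,0.002,-0.009,0,0,0,0,0,0.002,-0.007,0,0,0,0,0,0.002,-0.004,0,0,0,0,0,0.002,-0.002,0,0,0,0,0,0.002,0,0,0,0,0,0,0.002,0,0,0,0,0,0,0.002,0,0,0,0,0,0,0.002,0,0,0,0,0,0,0.002,0,0,0,0,0,0,0.002,0,0,0,0,0,0,0.002]'; python3 -c "
from h import *
import pickle
o=ctrl.get_obs();print(delta([.5812,-.0558,.407],167.8,o),o['moment'],o['qvel'].round(2))
o,s=snap('wrist');save('w11',s,None,1.4);pickle.dump((o,s),open('w11.pkl','wb'))
o,s=snap('scene');save('s4',s,(150,80,330,220),4.4)
o,s=snap('top');save('t4',s,None,1.4)"
```

```text
clock: 19.0
tool_pos: [0.5798, -0.0557, 0.4064]
orientation: [70.4, 89.9, 148.3]
force: [-1.1, -0.7, -2.9]
opening: 0.0102
(array([-0.0006, -0.0014,  0.0001]), array([ 0.05,  0.03, -0.07])) [ 0.09428515 -0.11418402 -0.02863989] [-0.09  0.09  0.01  0.05  0.03  0.  ]
```

View pics/s4.png

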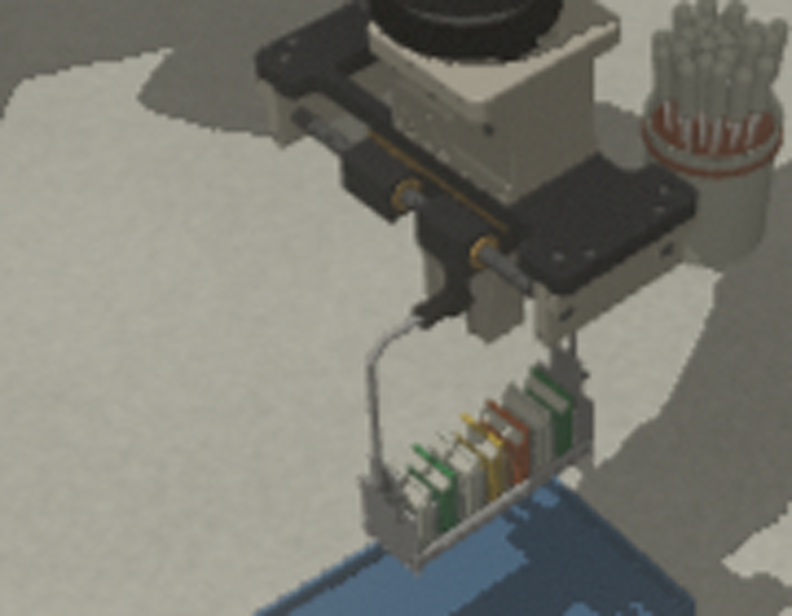

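View pics/w11.png

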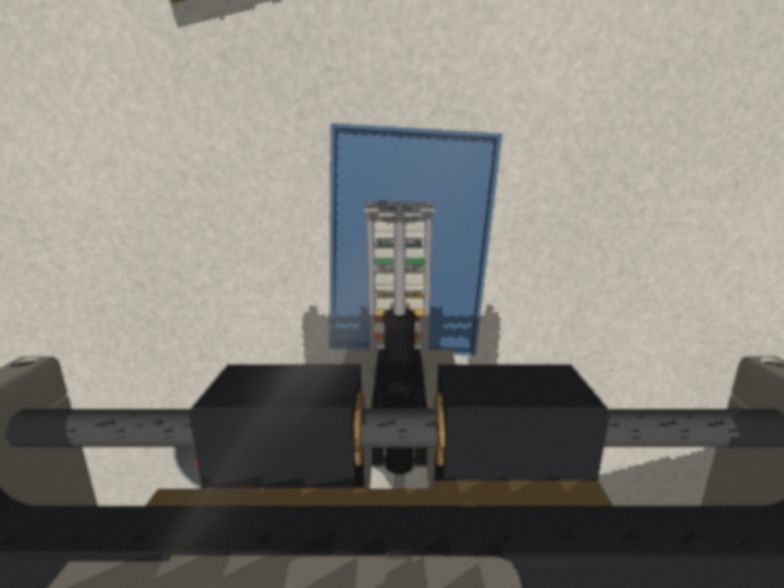

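View pics/t4.png

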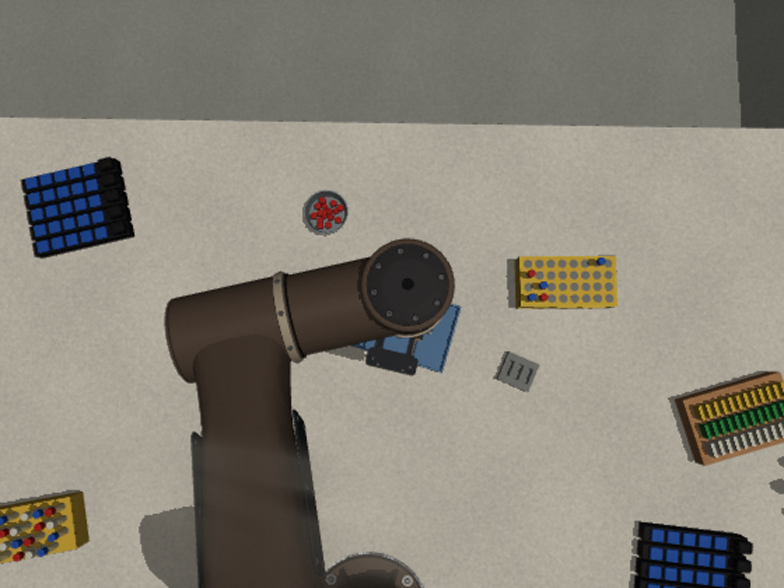

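Pictures show the rack level with all cassettes in place, the tray below it, the holder empty, and the pot, dish and tube rack unmoved. A final numeric level and height check, then I hand in.

```bash
python3 - <<'E'
from h import *
import pickle
for f in('w9.pkl','w11.pkl'):
    o,s=pickle.load(open(f,'rb'));P=cloud(o,s)
    Q=(P-o['tool_pos'])@rot(167.8)
    for v in (150,165,178,187,198,205,215,224):
        print(f,v,[ (Q[v,u]*1000).round(1).tolist() for u in (272,296)],P[v,272,2].round(4))
o=ctrl.get_obs();print(o['clock'],o['tool_pos'],o['force'],o['opening'])
E
```

```text
w9.pkl 150 [[246.1, -10.8, -56.8], [246.1, 6.8, -56.9]] 0.0549
w9.pkl 165 [[252.6, -11.3, -44.7], [253.5, 7.2, -44.6]] 0.0484
w9.pkl 178 [[257.2, -11.6, -33.7], [257.4, 7.4, -33.7]] 0.0438
w9.pkl 187 [[251.5, -11.4, -27.7], [251.6, 7.3, -27.8]] 0.0495
w9.pkl 198 [[256.1, -11.7, -17.6], [255.7, 7.6, -17.7]] 0.0449
w9.pkl 205 [[252.4, -11.6, -12.8], [251.6, 7.5, -13.1]] 0.0486
w9.pkl 215 [[257.9, -11.9, -2.5], [255.8, 7.8, -3.3]] 0.0431
w9.pkl 224 [[251.9, -11.7, 3.2], [159.2, 4.3, -31.2]] 0.0491
w11.pkl 150 [[246.3, -9.9, -57.0], [246.7, 7.7, -57.0]] 0.1601
w11.pkl 165 [[252.2, -10.3, -45.0], [252.7, 8.0, -44.9]] 0.1542
w11.pkl 178 [[256.3, -10.6, -34.1], [256.7, 8.3, -34.0]] 0.1501
w11.pkl 187 [[250.8, -10.5, -28.1], [250.3, 8.2, -28.2]] 0.1556
w11.pkl 198 [[256.7, -10.8, -17.6], [256.6, 8.5, -17.6]] 0.1497
w11.pkl 205 [[250.1, -10.6, -13.7], [252.1, 8.4, -13.1]] 0.1563
w11.pkl 215 [[257.4, -11.0, -2.9], [257.4, 8.7, -2.9]] 0.149
w11.pkl 224 [[250.9, -10.9, 2.6], [159.5, 4.9, -31.2]] 0.1555
19.15 [ 0.57979074 -0.05564763  0.4064282 ] [ 0.18913586  0.48106634 -2.4008632 ] 0.010015689989414357
```

Level along and across, raised about 105 mm.

```bash
python3 -c "
from plant import ctrl
print(ctrl.close_job())"
```

```text
the job is handed in; nothing more can be done
None
```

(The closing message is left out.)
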